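# Load the setting gauge into the tool carousel and bring it to the front

## Robot

A 6-joint arm with a two-finger parallel gripper is mounted at the origin on a cart in front of the work surface, level with it; the furniture and walls round the work are solid. World frame = base frame: x ahead of the robot, y to its left, z up, the work surface at z = 0. Lengths are in m, angles in rad, forces in N, time in s.
With the tool pointing down it reaches from about 0.35 to 0.975 m from the base axis. Payload 7.1 kg.
Tool frame: the origin (TCP) lies midway between the tips of the shut fingers; the grasp point (between the pads) lies bot.grasp_offset behind it (bot.grasp_offset is the distance from the TCP to the grasp point, in m); z points along the fingers, y is the line along which they close (so a half turn about z gives the same grasp; the last joint's range is limited). The gripper opens to 88 mm and grips with 3 to 60 N. Pads are 20 mm wide; open, the fingers measure 115 mm over their backs; the gripper's body (75 mm by 178 mm) begins 61 mm behind the grasp point.
Start: joints at [-1.284, 0.423, 1.63, -0, 1.089, -0.019], TCP at [0.188, -0.596, 0.223] pointing down, gripper open.
Joint ranges: [-3, 3], [-0.9, 2.11], [0.09, 2.58], [-1.31, 4.45], [0.11, 2.69], [-2.54, 2.54]. Speed limits (rad/s): [2.39, 2.39, 3.01, 3.14, 3.14, 3.14].

## Interface

Orientations are given as a 3x3 rotation matrix whose columns are the frame's x, y, z axes.
In Python, from cell import bot, effector, eyes, finder gives the robot as it stands. Calls block until the motion is done:
- bot.move_pose(position, orientation): joint-space move of the TCP to a pose.
- bot.move_straight(position, frame=None, vel=0.15): straight line of the TCP; frame=None keeps the orientation; vel is the mean speed in m/s.
- bot.move_j(angles): joint-space move.
- effector.set_gripper(opening, grip_force=None): finger opening in m; grip_force is the grip in N (None keeps the last); returns when the fingers have stopped.
- bot.hold(seconds).
- bot.ik(position, orientation): joint angles nearest the present ones, or None.
- bot.state(): the state.
- eyes.capture(name): name is "scene" or "top" or "wrist"; returns a dict with "image" (400x640x3 uint8, red, green, blue), "fx", "fy", "cx", "cy" (pixels), "k1" (the pictures are not rectified: a ray, as slopes to the right and down, at radius r is drawn at 1 + k1 r^2 times it, then the intrinsics apply), "R" (3x3) and "t" (3): a world point X has camera coordinates R X + t; the wrist camera has in their place "tool_from_camera" (4x4, takes a point from camera to tool coordinates, whose origin is the TCP and whose axes are the flange's). Camera axes: x right, y down, z forward; pixel columns grow to the right and rows downward; lengths in m; the calibration is good to about 2 mm. A picture is of the moment at which its call begins: read the wrist's pose just before it. There is no depth.
A pose or a line that the arm cannot do raises bot.Unreachable and nothing moves.
- bot.finish_job(): hands the job in; it is judged then, once.
Trained networks look in a picture, given as the dict that the camera call returned (one of the last four; its "shot" number tells which), for a name from the list of things; names that differ only in an ending like _2 or _b are one class to them, and where a whole thing is asked for, a point or a joint stands for the part that bears it (a point fixed in the world has none). Each returns a list of dicts, best first, with "p" (0 to 1); they miss things now and then, are a little off and sometimes report something else, mostly with a low value. They report only what shows in the picture. A call takes as long as a camera call.
- finder.cut_out(thing, picture): "mask" (400x640 bool, what is visible of it) and "at" ([column, row] in pixels, amid what is visible of it).
- finder.place_of(thing, picture): "at" ([column, row] in pixels: a listed point, or the origin of a listed thing).
The state is a dict: "time": time; "joint_positions": joint angles; "dq": joint speeds; "tau": joint torques, N m; "tcp_pos": TCP position; "tool_rot": TCP orientation; "contact_force": force on the tool from outside, world axes, zero at the start; "torque": the same for the moment, N m; "grip_width": finger opening in m; "grasp_force": force on a finger pad.
Only numpy, scipy, OpenCV 4.12 (cv2) and the standard library are available. Lean on these libraries where they do the work, as an engineer would, in place of code of your own. Each camera call takes 0.05 s, during which the arm holds its last target. There are 200 camera calls.

## Task

Lift the flat steel setting gauge up and off its hook, stand it foot down in the empty slot of the tool carousel and let go of it. Then turn the carousel until the gauge stands at the front, in line with the fixed pointer on the carousel's base, and finish while still holding the turntable still there with the gripper on one of its upright pegs. Leave the sanding block, the screw tub and the tape measure where they are.

Things in the scene. Friction and masses are not known exactly. Their poses are not given: they have to be found in the camera images.
- gauge: Setting gauge: flat plain steel plate, 10 mm thick (its x), 54 wide (y), 110 tall (z), about 0.15 kg. Origin: centre of the foot's underside. Tongue 36 wide at z 0 to 25 mm; body 54 wide to z 83 with a window 22 wide at z 50 to 74; grip tab 24 wide up to z 110: pinch it across the 10 mm from above, fingertips at most 20 mm below its top. Hangs upright by the window's upper edge.
- stand: Fixed gauge stand; origin at table level under its steel post, 165 mm tall; foot 100 x 90 x 12 mm. Its hook is a level bar, 6 mm thick, upper side 170 mm above the table, running from the post along the stand's -x; the end turns up to 178 mm, 83 mm from the post. To unhook the gauge raise it 12 to 16 mm (the window allows 18), then draw it along -x past the tip.
- hook (a point): Point on top of the hook bar, 45 mm from the post; the gauge hangs within 5 mm of it at the start, its faces square to the bar. Axes as the stand's.
- carousel: Carousel base, fixed, round; origin on the vertical axis at table level. Front is its -x side, where a fixed pointer pin on a small steel block stands 140 mm from the axis, 50 mm tall. Turntable: aluminium disc 240 mm across, upper face at 35 mm, with the slotted block (the empty slot), three cutters fixed upright at the other quarter points (tops up to 105 mm) and four pegs.
- turntable (a joint): Turntable angle, rad, positive anticlockwise from above; at 0 (or a full turn) the slot is exactly at the front. Turns either way, to 6.3 rad each side of 0; 0.12 N m of friction, stays where left.
- slot (a point): Centre of the empty slot's floor, 80 mm from the axis, 39 mm above the table. Slot 23 mm deep, 12 mm along its x (radial, pointing to the axis), 41 mm along its y, mouth at 62 mm with flared lips on its long sides up to 71 mm, in a block 32 x 58 mm; turns with the turntable. A seated gauge has its origin here, top at 149 mm, its width along the slot's y; either face may look outward.
- front (a point): Fixed point where the slot's floor centre lies when the slot is exactly at the front: 80 mm from the carousel's axis towards the pointer, 39 mm above the table.
- pegs: Four upright steel pegs of the turntable for turning it by hand: 14 mm thick, 80 mm tall, tops 115 mm above the table. Origin on the axis at the disc's upper face (35 mm); x and y turn with the turntable: pegs stand 100 mm from the origin at 45, 135, 225 and 315 degrees from x, the slot at 180 degrees.
- sanding_block: Bystander: cork-brown sanding block, 63 x 122 x 37 mm, loose on the table; leave alone. Origin: centre of its underside.
- screw_tub: Bystander: round white open tub of screws, 71 mm across, 50 mm tall, loose on the table; leave alone. Origin: centre of its underside.
- tape_measure: Bystander: yellow pocket tape measure, 40 x 76 x 66 mm, loose on the table; leave alone. Origin: centre of its underside.

How it is judged:
On the way, in this order (a step that is already met when the one before it is completed fails the run):
1. the gauge is off the hook, carried by the gripper (horizontal distance between gauge and hook above 0.05 m and height (world z) of gauge above 0.08 m and contact force between the fingers and gauge above 1 N and contact force between gauge and stand below 0.1 N), for 0.1 s.
2. the gauge stands in the slot, let go of, the slot not yet at the front (distance between gauge and slot below 0.007 m and angle between gauge's own z axis and vertical below 0.18 rad and horizontal distance between slot and front above 0.02 m and contact force between the fingers and gauge below 0.1 N), for 0.2 s.
At the end, for the whole second after the job is handed in: Gauge upright in the slot (within 7 mm of its floor centre, tilt under 0.18 rad), not touched by the robot; slot within 9 mm of the front point; turntable still (under 0.04 rad/s), with the fingers holding one of its pegs with more than 2 N (distance between gauge and slot below 0.007 m and angle between gauge's own z axis and vertical below 0.18 rad and horizontal distance between slot and front below 0.009 m and velocity of joint turntable between -0.04 and 0.04 rad/s and linear speed of gauge below 0.05 m/s and contact force between the fingers and pegs above 2 N and contact force between each of the arm, the fingers and gauge below 0.1 N); the arm keeps its last pose, push and grip.
It fails at once if the sanding block is moved by more than 25 mm (distance of sanding_block from where it was at the start of the episode above 0.025 m).
It fails at once if the screw tub is moved by more than 25 mm (distance of screw_tub from where it was at the start of the episode above 0.025 m).
It fails at once if the tape measure is moved by more than 25 mm (distance of tape_measure from where it was at the start of the episode above 0.025 m).
It also fails if it takes over 64 s, if anything falls off the work surface, if the arm or the gripper's body presses on something with over 40 N, if the wrist force passes 120 N, or if a joint passes its speed limit or range.

## Working session

There is one attempt and no reset: what is moved stays moved. The work goes in short steps, each a Python script; the robot and the scene stay as the last script left them, time stands still between calls to the robot, and variables do not carry over. Pictures are saved under pics/ and viewed, at most 10 in all, crops included, and the job is handed in when it is done.

```bash
mkdir -p pics; ls; cat > h.py <<'E'
import numpy as np, cv2
from cell import bot, effector, eyes, finder
def save(c,n): cv2.imwrite(f'pics/{n}.png', c['image'][:,:,::-1])
def norm(c,px):
    p=(np.array(px,float)-[c['cx'],c['cy']])/[c['fx'],c['fy']]
    s=p.copy()
    for _ in range(30): s=p/(1+c['k1']*(s@s))
    return s
def ray(c,px):
    s=norm(c,px); R=np.array(c['R']);t=np.array(c['t'])
    return -R.T@t, R.T@np.r_[s,1]
def at_z(c,px,z):
    o,d=ray(c,px); return o+d*(z-o[2])/d[2]
def tri(rs):
    A=np.zeros((3,3));b=np.zeros(3)
    for o,d in rs:
        d=d/np.linalg.norm(d);P=np.eye(3)-np.outer(d,d);A+=P;b+=P@o
    X=np.linalg.solve(A,b)
    return X
def proj(c,X):
    q=np.array(c['R'])@X+np.array(c['t']); s=q[:2]/q[2]; s=s*(1+c['k1']*(s@s))
    return s*[c['fx'],c['fy']]+[c['cx'],c['cy']]
def wristcap():
    st=bot.state(); c=eyes.capture('wrist')
    T=np.array(c['tool_from_camera']); Rt=np.array(st['tool_rot']); p=np.array(st['tcp_pos'])
    Rw=Rt@T[:3,:3]; tw=Rt@T[:3,3]+p
    c=c; c['R']=Rw.T; c['t']=-Rw.T@tw
    return c
E
python3 - <<'E'
from h import *
cs={n:eyes.capture(n) for n in('scene','top')}
for n,c in cs.items():
    save(c,n+'0')
    print(n,-np.array(c['R']).T@c['t'],c['fx'],c['k1'])
    for th in ['gauge','stand','hook','carousel','slot','front','pegs','sanding_block','screw_tub','tape_measure','turntable']:
        r=finder.place_of(th,c) if th!='turntable' else []
        m=finder.cut_out(th,c)
        print(th,[(np.round(x['at'],1).tolist(),round(x['p'],2)) for x in r[:2]],[(np.round(x['at'],1).tolist(),round(x['p'],2),int(x['mask'].sum())) for x in m[:2]])
print(bot.grasp_offset,bot.state()['time'])
E
```

```text
cell.py
pics
scene [0.07411637 0.95027939 0.62542561] 404.1301053715555 -0.08921288144303419
gauge [([311.5, 221.7], 0.69)] [([309.9, 203.9], 0.73, 513)]
stand [([298.1, 251.6], 0.76)] [([295.1, 245.3], 0.74, 1457)]
hook [([311.9, 196.0], 0.89)] [([293.6, 243.0], 0.82, 1341), ([366.4, 232.5], 0.59, 1045)]
carousel [([316.9, 185.3], 0.88), ([297.1, 252.2], 0.66)] [([322.1, 173.1], 0.86, 3050)]
slot [([299.7, 185.0], 0.67)] [([322.6, 174.2], 0.56, 2630)]
front [([344.4, 181.1], 0.77), ([363.8, 292.1], 0.42)] []
pegs [([315.6, 176.5], 0.57)] [([321.4, 174.5], 0.65, 2793), ([316.7, 171.6], 0.62, 472)]
sanding_block [([366.9, 234.8], 0.78), ([361.2, 287.9], 0.61)] []
screw_tub [([246.7, 292.5], 0.61)] [([243.9, 282.1], 0.9, 1038)]
tape_measure [([360.6, 290.8], 0.79)] [([362.2, 283.7], 0.68, 903)]
turntable [] [([324.2, 176.1], 0.95, 2581)]
top [0.19368232 0.21244511 1.34974121] 498.59792262615747 0.0029134117874997497
gauge [([264.6, 214.8], 0.79)] [([260.9, 210.1], 0.48, 184)]
stand [([266.8, 202.8], 0.77)] [([267.3, 192.0], 0.78, 961)]
hook [([263.2, 205.2], 0.96)] [([270.5, 191.6], 0.92, 972)]
carousel [([371.1, 165.2], 0.87)] [([371.3, 165.9], 0.85, 6052)]
slot [([344.6, 157.1], 0.97)] []
front [([382.5, 192.5], 0.85)] [([370.7, 168.3], 0.66, 5905)]
pegs [([211.4, 188.5], 0.49)] [([353.7, 139.5], 0.91, 266)]
sanding_block [([319.1, 247.7], 0.74), ([339.6, 157.1], 0.51)] [([318.3, 246.2], 0.66, 1098)]
screw_tub [([210.2, 188.7], 0.83)] [([211.0, 185.1], 0.67, 520)]
tape_measure [([247.7, 270.7], 0.8)] [([244.7, 268.2], 0.9, 455)]
turntable [] [([371.1, 170.4], 0.77, 5936)]
0.0187 2.2
```

```bash
python3 - <<'E'
from h import *
a=cv2.imread('pics/top0.png')[110:300,180:450]; cv2.imwrite('pics/topc.png',cv2.resize(a,None,fx=2.9,fy=2.9,interpolation=cv2.INTER_CUBIC))
a=cv2.imread('pics/scene0.png')[120:320,200:440]; cv2.imwrite('pics/scenec.png',cv2.resize(a,None,fx=3,fy=3,interpolation=cv2.INTER_CUBIC))
S=eyes.capture('scene');T=eyes.capture('top')
print('stand',at_z(T,[266.8,202.8],0),at_z(S,[298.1,251.6],0))
print('hook',at_z(T,[263.2,205.2],.17),at_z(S,[311.9,196],.17),tri([ray(T,[263.2,205.2]),ray(S,[311.9,196])]))
print('car',at_z(T,[371.1,165.2],0),at_z(S,[316.9,185.3],0))
print('slot',at_z(T,[344.6,157.1],.039),at_z(S,[299.7,185],.039))
print('front',at_z(T,[382.5,192.5],.039),at_z(S,[344.4,181.1],.039))
print('gauge',at_z(T,[264.6,214.8],.096),at_z(S,[311.5,221.7],.096))
for n,p in dict(sand=[319.1,247.7],tub=[210.2,188.7],tape=[247.7,270.7]).items(): print(n,at_z(T,p,0.02))
E
```

```text
stand [0.4656291  0.31183764 0.        ] [0.46374865 0.31194449 0.        ]
hook [0.42553465 0.30793688 0.17      ] [0.42143269 0.31396838 0.17      ] [0.42560188 0.30798616 0.16568354]
car [5.71433309e-01 2.00756398e-02 2.22044605e-16] [0.56601035 0.01581835 0.        ]
slot [0.58390301 0.09739295 0.039     ] [0.58024396 0.0941181  0.039     ]
front [ 0.48408574 -0.00251606  0.039     ] [0.47477299 0.01800052 0.039     ]
gauge [0.41510482 0.31010524 0.096     ] [0.42809508 0.30647298 0.096     ]
sand [0.33839491 0.1697204  0.02      ]
tub [0.50189571 0.46526225 0.02      ]
tape [0.27889501 0.35921661 0.02      ]
```

View pics/topc.png

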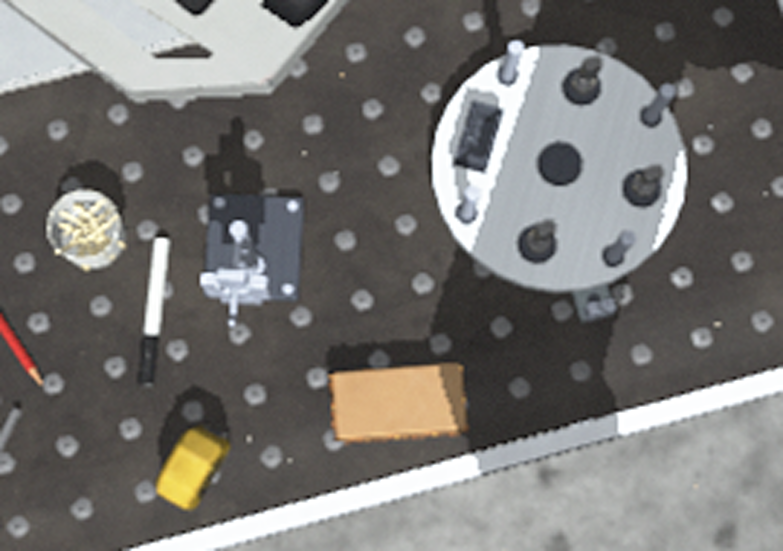

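View pics/scenec.png

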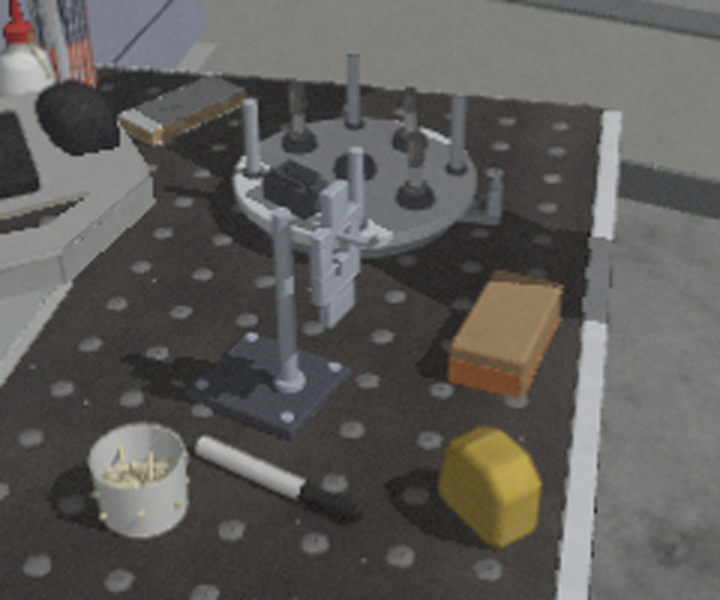

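The top view shows the hanging gauge at about pixel (261,208), the carousel centred at (373,166), the slot at (345,157) on its left, and the pointer at (385,214). The scene view agrees: the gauge hangs in front of the post and the tape, block and tub are all clear. Next I'll move the wrist camera closer.

```bash
python3 - <<'E'
from h import *
st=bot.state(); print(np.round(st['tool_rot'],2).tolist()); T=np.array(eyes.capture('wrist')['tool_from_camera']);print(np.round(T,3).tolist())
R=np.array([[1,0,0],[0,-1,0],[0,0,-1.]])
for yaw in range(-180,180,30):
    c,s=np.cos(np.radians(yaw)),np.sin(np.radians(yaw)); Q=np.array([[c,-s,0],[s,c,0],[0,0,1]])@R
    out=[]
    for p in ([.42,.31,.2],[.58,.095,.15],[.5,.05,.4],[.4,.2,.4]):
        q=bot.ik(p,Q); out.append(None if q is None else np.round([q[0],q[5]],2).tolist())
    print(yaw,out)
E
```

```text
[[0.95, 0.3, 0.0], [0.3, -0.95, -0.0], [-0.0, 0.0, -1.0]]
[[-0.0, -0.957, -0.292, 0.079], [1.0, -0.001, 0.001, -0.0], [-0.001, -0.292, 0.957, -0.162], [0.0, 0.0, 0.0, 1.0]]
-180 [[0.61, -0.96], [0.14, -1.43], [0.08, -1.49], [0.44, -1.13]]
-150 [[0.61, -1.48], [0.14, -1.95], [0.08, -2.02], [0.44, -1.66]]
-120 [[0.61, -2.0], [0.14, -2.48], None, [0.44, -2.18]]
-90 [[0.61, -2.53], None, None, None]
-60 [None, None, None, None]
-30 [None, [0.14, 2.24], [0.08, 2.17], [0.44, 2.53]]
0 [[0.61, 2.18], [0.14, 1.71], [0.08, 1.65], [0.44, 2.01]]
30 [[0.61, 1.66], [0.14, 1.19], [0.08, 1.12], [0.44, 1.48]]
60 [[0.61, 1.14], [0.14, 0.67], [0.08, 0.6], [0.44, 0.96]]
90 [[0.61, 0.61], [0.14, 0.14], [0.08, 0.08], [0.44, 0.44]]
120 [[0.61, 0.09], [0.14, -0.38], [0.08, -0.45], [0.44, -0.09]]
150 [[0.61, -0.43], [0.14, -0.91], [0.08, -0.97], [0.44, -0.61]]
```

```bash
cat >> h.py <<'E'
def down(yaw):
    c,s=np.cos(yaw),np.sin(yaw); return np.array([[c,s,0],[s,-c,0],[0,0,-1.]])
E
python3 - <<'E'
from h import *
import pickle
W=[]
for p,y in (([.50,.03,.38],120),([.56,.06,.38],60),([.42,.26,.42],90)):
    bot.move_pose(p,down(np.radians(y))); bot.hold(.2); c=wristcap(); W.append(c)
    i=len(W); save(c,f'w{i}'); print(i,-c['R'].T@c['t'],c['fx'])
    for th in (['carousel','slot','front','pegs'] if i<3 else ['gauge','stand','hook','slot','pegs']):
        print(th,[(np.round(x['at'],1).tolist(),round(x['p'],2)) for x in finder.place_of(th,c)[:3]],[(np.round(x['at'],1).tolist(),round(x['p'],2),int(x['mask'].sum())) for x in finder.cut_out(th,c)[:5]])
pickle.dump(W,open('w.pkl','wb'));print(bot.state()['time'])
a=np.hstack([c['image'] for c in W[:2]])[:,:,::-1]
cv2.imwrite('pics/w12.png',cv2.resize(a,(800,250),interpolation=cv2.INTER_AREA))
E
```

```text
1 [0.45942222 0.09885831 0.54134927] 324.48645976329755
carousel [([344.8, 168.5], 0.74)] [([344.6, 171.1], 0.97, 17313)]
slot [([385.1, 141.2], 0.94)] [([345.9, 167.6], 0.97, 17322)]
front [([298.2, 159.8], 0.7)] [([345.9, 169.3], 0.75, 17524)]
pegs [] [([344.0, 226.8], 0.75, 1031), ([345.6, 169.7], 0.57, 17704)]
2 [0.59901472 0.12917132 0.54159115] 324.48645976329755
carousel [([326.4, 171.4], 0.97)] [([326.6, 170.9], 0.88, 17545)]
slot [([317.8, 124.9], 0.81)] [([327.8, 169.7], 0.74, 17292)]
front [([290.2, 205.5], 0.7)] [([323.8, 170.1], 0.64, 17651)]
pegs [] [([295.2, 217.3], 0.81, 1089)]
3 [0.4202167  0.33923544 0.58105648] 324.48645976329755
gauge [([315.8, 117.1], 0.89)] [([315.3, 122.1], 0.62, 391)]
stand [([342.4, 113.6], 0.7)] [([352.8, 114.3], 0.58, 3297)]
hook [([319.8, 122.8], 0.84)] [([353.2, 118.2], 0.97, 3244)]
slot [([406.2, 234.2], 0.87), ([342.0, 113.4], 0.3)] [([375.7, 260.6], 0.77, 8056)]
pegs [] [([372.9, 248.5], 0.81, 764)]
8.9417
```

View pics/w1.png

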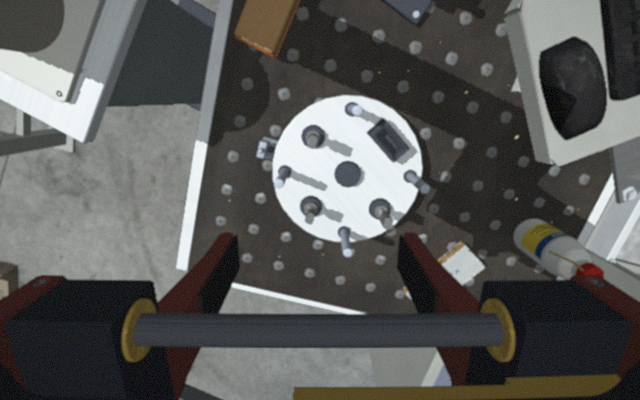

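View pics/w3.png

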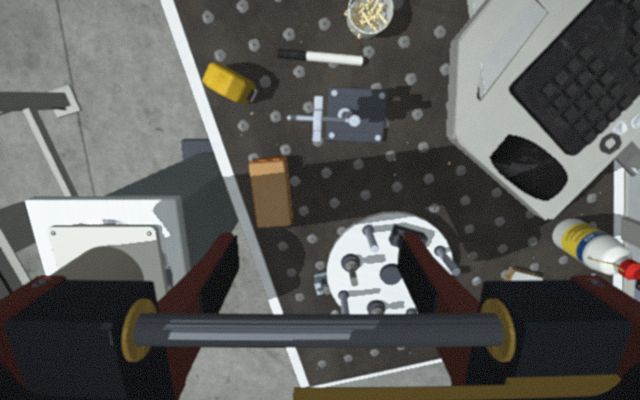

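```bash
cat > m.py <<'E'
from h import *
import pickle
from scipy.optimize import least_squares
W=pickle.load(open('w.pkl','rb'))
def circ(c,mask,z=.035,r=.12):
    m=(mask).astype(np.uint8); cn=max(cv2.findContours(m,cv2.RETR_EXTERNAL,cv2.CHAIN_APPROX_NONE)[0],key=len)[:,0]
    P=np.array([at_z(c,p,z)[:2] for p in cn]); f=lambda v:np.hypot(*(P-v[:2]).T)-v[2]
    s=least_squares(f,[*P.mean(0),r],loss='cauchy',f_scale=.001); return s.x,np.median(abs(s.fun))
if __name__=='__main__':
    for c in W[:2]:
        g=cv2.cvtColor(c['image'],cv2.COLOR_RGB2GRAY); m=(g>150).astype(np.uint8)
        n,l,s,ct=cv2.connectedComponentsWithStats(m)
        seed=[i for i in range(1,n) if s[i,4]>8000 and 300<ct[i][0]<370 and 140<ct[i][1]<200]
        print('disc',circ(c,l==seed[0]),len(seed))
    for c,p in zip(W,([385.1,141.2],[317.8,124.9],[406.2,234.2])): print('slot',at_z(c,p,.039))
    for c,p in zip(W,([298.2,159.8],[290.2,205.5])): print('front',at_z(c,p,.039))
    c=W[2]
    for n,p,z in(('post',(351,120),.165),('tip',(289,118),.178),('hook',(319.8,122.8),.17),('gA',(318.5,97),.179),('gB',(317.5,142),.179),('gtop',(315.8,117.1),.096)): print(n,at_z(c,p,z))
    ims=[cv2.resize(W[0]['image'][80:260,250:450],(400,360),interpolation=cv2.INTER_CUBIC),cv2.resize(W[1]['image'][80:260,230:430],(400,360),interpolation=cv2.INTER_CUBIC)]
    cv2.imwrite('pics/z12.png',np.hstack(ims)[:,:,::-1])
E
python3 m.py
```

```text
disc (array([0.55435527, 0.02365621, 0.11880132]), np.float64(0.0006351957963816601)) 1
disc (array([0.55496508, 0.02387032, 0.11875341]), np.float64(0.000803152115562665)) 1
slot [0.57909187 0.09651728 0.039     ]
slot [0.57981292 0.09664156 0.039     ]
slot [0.57881908 0.1042424  0.039     ]
front [0.47720711 0.00434934 0.039     ]
front [0.4763716 0.0075849 0.039    ]
post [0.46088709 0.31384411 0.165     ]
tip [0.3844916  0.31718257 0.178     ]
hook [0.42180976 0.31081791 0.17      ]
gA [0.4202622  0.34147412 0.179     ]
gB [0.4189183  0.28827161 0.179     ]
gtop [0.41628245 0.313849   0.096     ]
```

View pics/z12.png

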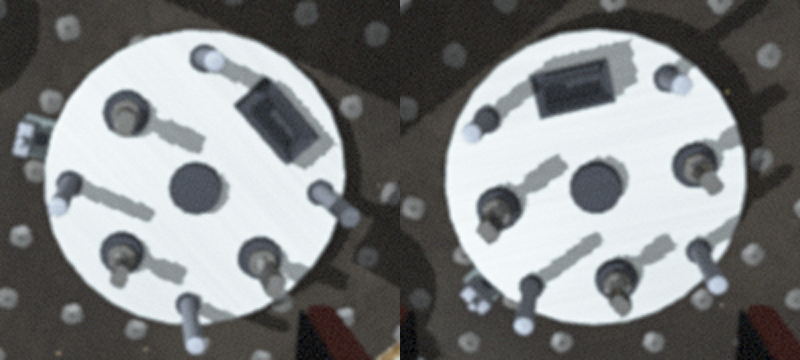

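```bash
python3 - <<'E'
from h import *
import pickle
V=[]
for p,y in (([.42,.312,.27],88),([.58,.0985,.20],161.3)):
    bot.move_pose(p,down(np.radians(y))); bot.hold(.2); c=wristcap(); V.append(c)
    for th in (['gauge','hook','stand'] if y==88 else ['slot','carousel']):
        print(th,[(np.round(x['at'],1).tolist(),round(x['p'],2)) for x in finder.place_of(th,c)[:2]])
pickle.dump(V,open('v.pkl','wb'));print(bot.state()['time'])
a=np.hstack([cv2.resize(c['image'][60:260,220:420],(400,400),interpolation=cv2.INTER_CUBIC) for c in V])[:,:,::-1]
cv2.imwrite('pics/v.png',a)
E
```

```text
gauge [([316.0, 174.1], 0.88)]
hook [([317.7, 194.7], 0.92), ([315.2, 174.4], 0.61)]
stand [([349.5, 160.8], 0.66)]
slot [([323.3, 181.9], 0.68)]
carousel [([246.5, 175.5], 0.62)]
11.9167
```

View pics/v.png

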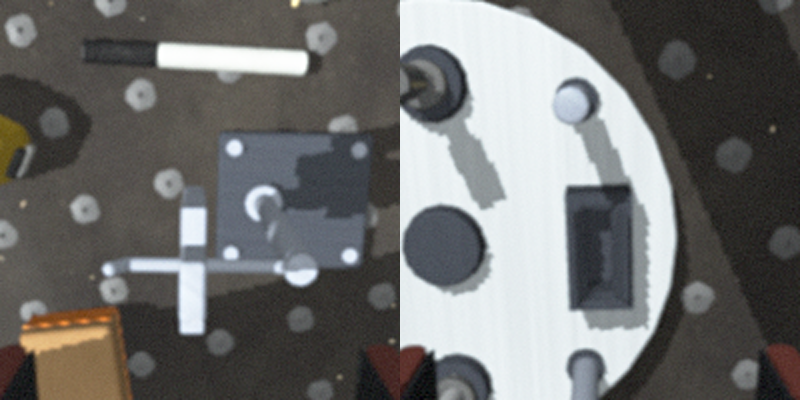

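```bash
python3 - <<'E'
from h import *
import pickle
V=pickle.load(open('v.pkl','rb')); a,b=V
f=lambda c,q,z,o=0:np.round(at_z(c,[220+(q[0]-o)/2-.25,60+q[1]/2-.25],z),4)
print('tab c',f(a,(193,298.5),.206),'ends',f(a,(193.5,262),.206),f(a,(192.5,335),.206))
print('post',f(a,(300,270),.165),'tip',f(a,(110,270),.178),'bar',f(a,(150,265),.17),f(a,(240,266),.17))
print('post base',f(a,(263,203),.012))
for z in(.062,.071): print('slot',z,[f(b,q,z,400) for q in((567,187),(632,187),(633,309),(569,309))],f(b,(600,248),z,400))
print('hub',f(b,(444,246),.04,400),'slotfinder',at_z(b,[323.3,181.9],.039))
# disc edge circle w/ bright mask
g=cv2.cvtColor(b['image'],cv2.COLOR_RGB2GRAY)
P=[]
for r in range(70,215,3):
    row=g[r,330:380].astype(int); i=np.where(row>150)[0]
    if len(i): P.append(at_z(b,[330+i[-1]+.5,r],.035)[:2])
P=np.array(P); from scipy.optimize import least_squares
s=least_squares(lambda v:np.hypot(*(P-v).T)-.119,[.5547,.0238],loss='cauchy',f_scale=.0007); print('disc',s.x,np.median(abs(s.fun)))
# project predicted block corners for candidates
C=np.array([.5547,.0238])
# peg: top at crop
print('pegtop',f(b,(573,103),.115,400)[:2]-C)
print(f(b,(585,365),.035,400)[:2]-C)
E
```

```text
tab c [0.4191 0.3144 0.206 ] ends [0.4198 0.3284 0.206 ] [0.4183 0.2998 0.206 ]
post [0.4651 0.3117 0.165 ] tip [0.385  0.3184 0.178 ] bar [0.4009 0.3177 0.17  ] [0.4389 0.3159 0.17  ]
post base [0.4644 0.3128 0.012 ]
slot 0.062 [array([0.5442, 0.096 , 0.062 ]), array([0.5538, 0.1246, 0.062 ]), array([0.6112, 0.1067, 0.062 ]), array([0.6011, 0.077 , 0.062 ])] [0.5767 0.1012 0.062 ]
slot 0.071 [array([0.543 , 0.0969, 0.071 ]), array([0.5523, 0.1246, 0.071 ]), array([0.6079, 0.1072, 0.071 ]), array([0.5982, 0.0784, 0.071 ])] [0.5745 0.1019 0.071 ]
hub [0.5555 0.0242 0.04  ] slotfinder [0.58168098 0.10347919 0.039     ]
disc [0.55469526 0.02414663] 0.00022874594202280246
pegtop [-0.0464  0.0897]
[0.0888 0.0463]
```

The close-ups fit the model. The carousel axis is at (0.555, 0.024) and the slot is at 72.4°, so the slot centre is at (0.579, 0.100). The gauge tab is at (0.419, 0.314) with the bar at about -3°. I'll grasp the gauge now.

```bash
python3 - <<'E'
from h import *
import pickle
D=down(np.radians(87)); u=np.array([-np.cos(np.radians(3)),np.sin(np.radians(3)),0])
g=np.array([.4192,.3144,.189])
bot.move_straight([.56,.12,.28],vel=.25)
effector.set_gripper(.05,30)
bot.move_pose(g+[0,0,.06],D); bot.move_straight(g,vel=.1)
f0=np.array(bot.state()['contact_force'])
effector.set_gripper(0,35)
s=bot.state(); print('grip',s['grip_width'],s['grasp_force'],np.round(s['contact_force']-f0,2),np.round(s['tcp_pos'],4))
if .006<s['grip_width']<.014:
    bot.move_straight(g+[0,0,.014],vel=.05); s=bot.state(); print(np.round(s['contact_force'],2))
    bot.move_straight(g+[0,0,.014]+u*.062,vel=.08); s=bot.state(); print(np.round(s['contact_force'],2),s['grip_width'])
    bot.move_straight(g+[0,0,.12]+u*.062,vel=.2)
    sl=np.array([.5791,.1003]); E=down(np.radians(162.4))
    bot.move_pose([*sl,.30],E); bot.move_straight([*sl,.18],vel=.15); bot.hold(.2)
    c=wristcap(); pickle.dump(c,open('p.pkl','wb')); s=bot.state(); print(s['time'],np.round(s['contact_force'],2),np.round(s['tcp_pos'],4),s['grip_width'])
    cv2.imwrite('pics/p.png',cv2.resize(c['image'][100:300,220:420],(600,600),interpolation=cv2.INTER_CUBIC)[:,:,::-1])
    for th in('gauge','slot'): print(th,[(np.round(x['at'],1).tolist(),round(x['p'],2)) for x in finder.place_of(th,c)[:2]])
E
```

```text
grip 0.009862196217213924 34.986594915390015 [-0.29  0.38  1.14] [0.4192 0.3145 0.1891]
[ 0.67  0.42 -1.7 ]
[ 0.7   0.73 -1.66] 0.010088198120819661
21.0083 [ 0.14  0.58 -1.51] [0.5795 0.1004 0.1808] 0.009655806953359236
gauge [([316.1, 198.8], 0.82)]
slot [([317.1, 188.0], 0.59)]
```

View pics/p.png

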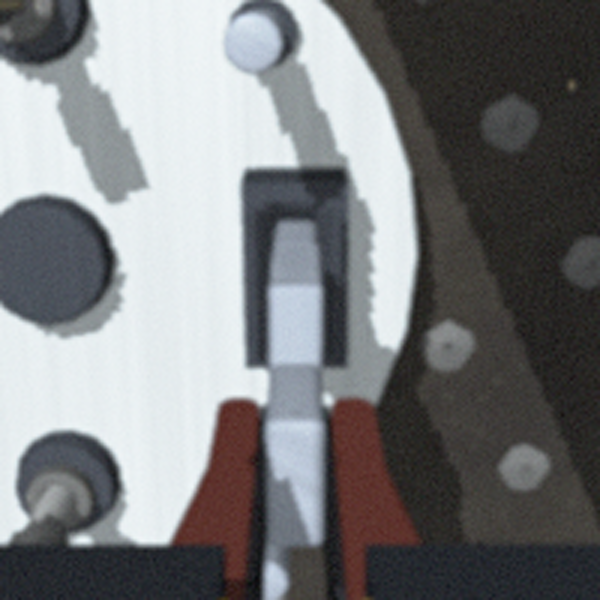

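```bash
python3 - <<'E'
from h import *
import pickle
c=pickle.load(open('p.pkl','rb')); s=bot.state(); R=np.array(s['tool_rot']); t=np.array(s['tcp_pos'])
f=lambda r,z,x=296:np.round((R.T@(at_z(c,[220+x/3-.33,100+r/3-.33],z)-t))[:2]*1000,1)
print('tongue edge',f(220,.0878)); print('block end top',f(186,.062),'base',f(170,.035),'mouth inner',f(205,.062))
print('peg top', (R@np.r_[f(40,.115,253)/1000,0]+t)[:2]-[.5549,.0240])
# predicted rows
def row(x,z): 
    q=t+R@np.array([x,0,0]); q[2]=z; return (proj(c,q)-[220,100])*3
for n,x,z in(('tongue',.018,.0878),('blocktop',.029,.062),('blockbase',.029,.035),('mouth',.0205,.062),('blocktop-',-.029,.062)): print(n,row(x,z))
E
```

```text
tongue edge [23.9 -0.1]
block end top [28.2 -0.1] base [28.4 -0.1] mouth inner [22.6 -0.1]
peg top [-0.04676304  0.08862779]
tongue [295.13129769 240.06597143]
blocktop [295.0634191  182.12124611]
blockbase [295.00835381 166.63256548]
mouth [295.06753929 210.75607215]
blocktop- [295.08905226 368.238571  ]
```

```bash
python3 - <<'E'
from h import *
import pickle
c=pickle.load(open('p.pkl','rb')); s=bot.state(); R=np.array(s['tool_rot']); t=np.array(s['tcp_pos'])
for x,z in((.027,.1128),(.027,.1708),(.012,.1708),(.012,.1978),(-.012,.1978)):
    q=t+R@np.array([x,0,0]); q[2]=z; print(x,z,(proj(c,q)-[220,100])*3)
E
```

```text
0.027 0.1128 [295.20067764 228.61950899]
0.027 0.1708 [295.44609122 300.26300884]
0.012 0.1708 [295.44735892 375.9246837 ]
0.012 0.1978 [295.61640264 437.74878938]
-0.012 0.1978 [295.6089122 566.1926397]
```

```bash
python3 - <<'E'
from h import *
f0=np.array(bot.state()['contact_force'])
xy=[.5814,.0996]
for z in (.172,.160,.150,.142,.137,.134,.132):
    bot.move_straight([*xy,z],vel=.05); s=bot.state(); d=np.array(s['contact_force'])-f0
    print(z,np.round(s['tcp_pos'],4),np.round(d,1),round(s['grip_width'],4))
    if np.linalg.norm(d)>12: break
print(s['time'])
E
```

```text
0.172 [0.5811 0.0995 0.1714] [ 0.1 -0.9  0.4] 0.0096
0.16 [0.581  0.0996 0.1595] [ 0.1 -0.2  0.3] 0.0099
0.15 [0.5811 0.0995 0.1496] [ 1.2 -0.4 -0.4] 0.01
0.142 [0.5811 0.0996 0.1416] [ 0.4 -0.6 -0.4] 0.0097
0.137 [0.5812 0.0996 0.1366] [-0.3 -0.4  0.3] 0.0099
0.134 [0.5813 0.0996 0.1338] [ 0.2 -0.5 -0.6] 0.0099
0.132 [0.5818 0.0997 0.1323] [ 0.9 -0.7  2.4] 0.0099
23.225
```

```bash
python3 - <<'E'
from h import *
import pickle
effector.set_gripper(.04); bot.hold(.3); p=np.array(bot.state()['tcp_pos'])
bot.move_straight([*p[:2],.20],vel=.1); bot.move_straight([*p[:2],.28],vel=.25)
bot.move_pose([.46,.03,.27],down(np.radians(100))); bot.hold(.2)
c=wristcap(); pickle.dump(c,open('q.pkl','wb')); print(bot.state()['time'])
for th in('gauge','slot','front','carousel'): print(th,[(np.round(x['at'],1).tolist(),round(x['p'],2)) for x in finder.place_of(th,c)[:2]])
for r in finder.place_of('front',c)[:1]: d=at_z(c,r['at'],.039)[:2]-[.5549,.024]; print('front',d,np.degrees(np.arctan2(d[1],d[0]))%360)
for a in(185,190,195,200):
    A=np.radians(a); X=np.r_[np.array([.5549,.024])+.14*np.array([np.cos(A),np.sin(A)]),.05]; print(a,proj(c,X))
cv2.imwrite('pics/q.png',cv2.resize(c['image'][60:260,220:480],(780,600),interpolation=cv2.INTER_CUBIC)[:,:,::-1])
E
```

```text
26.6583
gauge [([427.8, 128.0], 0.84)]
slot [([426.4, 129.7], 0.82)]
front [([326.4, 188.5], 0.59)]
carousel [([386.3, 181.7], 0.81)]
front [-0.08055723 -0.01899545] 193.2680212279034
185 [279.60204974 177.32851377]
190 [279.49939191 187.10117919]
195 [280.26763589 196.70211472]
200 [281.87805962 206.06370501]
```

View pics/q.png

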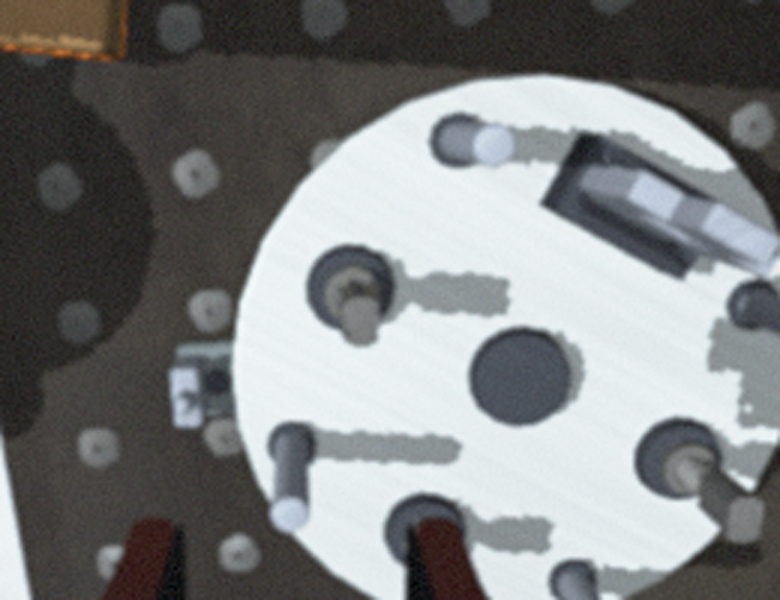

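The picture shows the gauge standing in the slot at crop (660,205) and the pointer pin top at crop (186,400), which puts the front at about 193.2°. I'll grip the peg at -62.6° and turn the table +120.8°.

```bash
cat > turn.py <<'E'
from h import *
C=np.array([.5549,.024]); Z=.093
def P(a): a=np.radians(a); return C+.1*np.array([np.cos(a),np.sin(a)])
def arc(a0,a1,n,vel=.1):
    for a in np.linspace(a0,a1,n+1)[1:]:
        bot.move_straight([*P(a),Z],vel=vel); s=bot.state(); f=np.array(s['contact_force'])
        print(round(a,1),np.round(f,1),np.round(np.array(s['tcp_pos'])[:2]-P(a),4),round(s['grip_width'],4))
        if np.linalg.norm(f)>40: print('STOP'); break
E
python3 - <<'E'
from turn import *
D=down(np.radians(58)); a0=-62.6
bot.move_pose([*P(a0),.21],D); bot.move_straight([*P(a0),Z],vel=.12)
print(np.round(bot.state()['contact_force'],1))
effector.set_gripper(0,20); s=bot.state(); print('grip',s['grip_width'],s['grasp_force'],np.round(s['contact_force'],1),s['time'])
if .011<s['grip_width']<.017: arc(a0,a0+120.8,13)
bot.hold(.3); c=eyes.capture('top'); save(c,'t1'); w=wristcap(); save(w,'wt1'); print(bot.state()['time'])
cv2.imwrite('pics/t1c.png',np.hstack([cv2.resize(c['image'][100:240,300:440],(400,400),interpolation=cv2.INTER_CUBIC),cv2.resize(w['image'][0:300,170:470],(400,400))])[:,:,::-1])
for n,k in(('top',c),('w',w)):
  for th in('slot','gauge'):
    for r in finder.place_of(th,k)[:1]: d=at_z(k,r['at'],.039)[:2]-C; print(n,th,r['p'],d,np.degrees(np.arctan2(d[1],d[0]))%360)
E
```

```text
[ 0.1  0.6 -0.5]
grip 0.013580779985287013 20.004849135875702 [ 2.7 -4.7 -1.6] 29.3167
-53.3 [ 4.5 -4.7  0.6] [ 0.0014 -0.0005] 0.0136
-44.0 [ 4.5 -4.1  0.3] [ 0.0011 -0.0005] 0.0136
-34.7 [ 6.7 -3.6 -1.3] [ 0.0013 -0.0004] 0.0137
-25.4 [ 7.8 -3.3 -2.9] [ 0.0019 -0.0003] 0.0133
-16.1 [10.8 -2.6 -6.2] [ 0.0026 -0.0002] 0.0137
-6.8 [15.7 -1.2 -7.8] [ 0.0037 -0.    ] 0.0135
2.4 [ 18.4  -0.1 -12.4] [0.0049 0.0005] 0.0139
11.7 [ 22.9   3.  -15.6] [0.0059 0.0013] 0.0135
21.0 [ 21.6   8.1 -14.1] [0.0061 0.0023] 0.0135
30.3 [16.9 11.1 -8.5] [0.0051 0.0029] 0.0135
39.6 [13.  11.7 -5.2] [0.0038 0.0032] 0.0138
48.9 [ 7.5 11.5 -0.1] [0.0024 0.0028] 0.0132
58.2 [4.4 8.9 3.2] [0.0009 0.0021] 0.0137
33.725
w slot 0.26 [-0.0629078  0.2675343] 103.23210924327114
```

View pics/t1c.png

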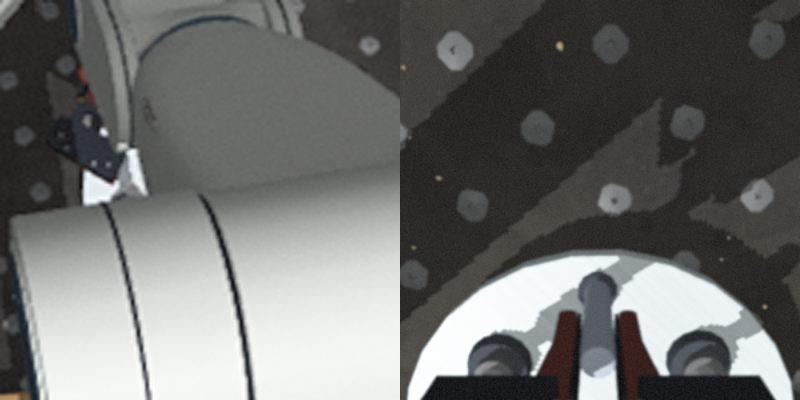

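The table has turned and the gripper still holds the peg midway between two cutters. The top camera is blocked by the arm, so I'll check the alignment from the scene camera.

```bash
python3 - <<'E'
from turn import *
c=eyes.capture('scene'); save(c,'s1')
a=c['image'][100:230,260:430]; cv2.imwrite('pics/s1c.png',cv2.resize(a,(680,520),interpolation=cv2.INTER_CUBIC)[:,:,::-1])
for th in('gauge','slot','front'):
    for r in finder.place_of(th,c)[:1]: d=at_z(c,r['at'],.039)[:2]-C; print(th,round(r['p'],2),np.round(r['at'],1),d,np.degrees(np.arctan2(d[1],d[0]))%360)
A=np.radians(193.3); u=np.array([np.cos(A),np.sin(A)])
for n,X in(('foot',[*(C+.08*u),.039]),('top',[*(C+.08*u),.149]),('pin',[*(C+.14*u),.05])): print(n,(proj(c,np.array(X))-[260,100])*4)
s=bot.state(); print(s['grasp_force'],np.round(s['contact_force'],1),s['time'])
E
```

```text
gauge 0.45 [342.6 175.5] [-0.0618658 -0.0339229] 208.73729804166305
slot 0.96 [342.7 177.7] [-0.06754374 -0.02201265] 198.05089722639093
front 0.66 [342.8 179.2] [-0.07143793 -0.01406004] 191.13434763198265
foot [341.67660177 316.05815086]
top [345.38469917 178.39848864]
pin [424.21527051 311.91137181]
19.99931663274765 [3.3 9.3 3.5] 34.125
```

View pics/s1c.png

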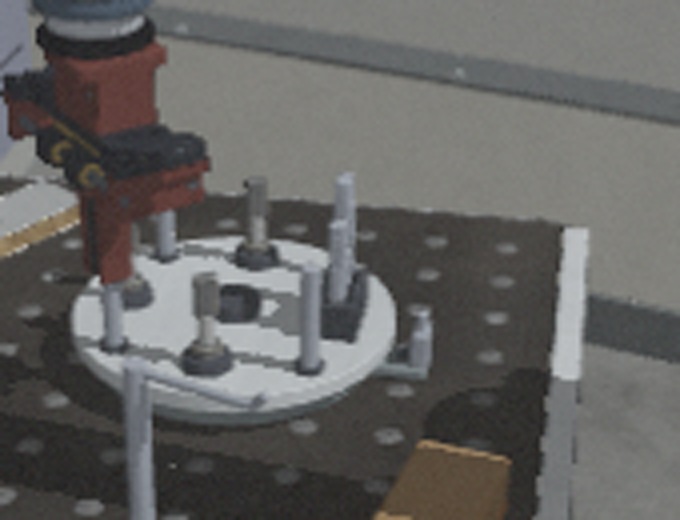

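The scene view agrees with the prediction. The pin top is at crop (424,312) as predicted. The gauge top is at (345,176) against a predicted (345,178). The gauge is upright and lines up with the pointer.

```bash
python3 - <<'E'
from turn import *
bot.hold(.5); s=bot.state(); print(s['grasp_force'],np.abs(s['dq']).max()); print(bot.finish_job())
E
```

```text
19.999301433563232 0.0010199678622901266
the job is handed in; nothing more can be done
None
```

The gauge stands in the slot, turned to the front in line with the pointer, and the gripper is holding a turntable peg at 20 N; the job is handed in, and no verdict was returned.

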